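# Refill the mixing rack with paint pots in reverse order

### The arm

A 7-joint arm with a two-finger parallel gripper is mounted at the origin on the work surface. World frame = base frame: x ahead of the robot, y to its left, z up, the work surface at z = 0. Lengths are in m, angles in rad, forces in N, time in s.
With the tool pointing down it reaches from about 0.4 to 0.875 m from the base axis. Payload 6.5 kg.
Tool frame: the origin (TCP) lies where the fingers leave the gripper's body, on its centre line; the fingertips stand 64 mm ahead of it and the grasp point (between the pads) lies 45 mm ahead of it; z points along the fingers, y is the line along which they close (so a half turn about z gives the same grasp; the last joint's range is limited). The gripper opens to 88 mm and grips with 3 to 60 N. Pads are 18 mm wide; open, the fingers measure 123 mm over their backs; the gripper's body (75 mm by 187 mm) begins 45 mm behind the grasp point.
Start: joints at [-1.283, 0.536, -0.004, 1.538, 0.003, 1.067, -0.071], TCP at [0.225, 0.61, 0.303] pointing down, gripper open.
Joint ranges: [-2.7, 2.7], [-0.37, 2.16], [-1.27, 1.26], [0.24, 2.4], [-1.31, 4.45], [0.19, 1.91], [-2.76, 2.76]. Speed limits (rad/s): [2.39, 2.39, 3.14, 3.14, 3.14, 3.14, 3.14].

### API

Orientations are given as a rotation vector (axis times angle).
In Python, from plant import state, eyes, close_job gives the robot as it stands.
- The arm moves only by the tool send_rows, never from a script. Its argument "deltas" is a list of rows, each an object of numbers: "tx", "ty", "tz": the shift along the tool's x, y, z in mm; "roll": the turn about the tool's z in degrees; "jaw": the finger opening in mm, from 0 to 88.1. A call has exactly 5 rows; each row shifts and turns the commanded pose from where the row before left it, along the tool's axes as they then stand; what a row does not reach is not made up. A row lasts 1/10 s, in which the tool goes at most 50 mm and 8.59 degrees, less where a joint would pass 70% of its speed; a pose out of reach is approached as far as the arm can. A call with a gripper value outside its range is refused whole. The fingers move at their own pace and stop on an object; the grip force is fixed at half the most. Time passes only in rows, so rows that do not move let the fingers close, or fill a call up. It gives the time, the measured TCP pose, the force, the opening and the grip force at its end, in the units of the state.
- state(): the state, without advancing time (a new reading comes with each control period).
- eyes.snapshot(name): name is "scene" or "top" or "wrist"; returns the picture (480x640x3 uint8, red, green, blue); there is no depth.
- eyes.get_calibration(name): a dict with "fx", "fy", "cx", "cy" (pixels), "k1" (the pictures are not rectified: a ray, as slopes to the right and down, at radius r is drawn at 1 + k1 r^2 times it, then the intrinsics apply), "view" (4x4, takes a point from world to camera coordinates). Camera axes: x right, y up, looking along -z (the intrinsics and any distortion apply to the point x, -y, -z); pixel columns grow to the right and rows downward; lengths in m; the calibration is good to about 2 mm. A picture is of the moment at which its call begins: read the wrist's pose just before it. get_calibration takes no time and is no camera call; for the wrist camera it gives the pose at the moment of the call.
- close_job(): hands the job in; it is judged then, once.
The state is a dict: "t": time; "joint_positions": joint angles; "qvel": joint speeds; "joint_torque": joint torques, N m; "eef_pos": TCP position; "orientation": TCP orientation; "wrist_force": force on the tool from outside, world axes, zero at the start; "moment": the same for the moment, N m; "gripper_width": finger opening in m; "grip_force": force on a finger pad.
Only numpy, scipy, OpenCV 4.12 (cv2) and the standard library are available. Lean on these libraries where they do the work, as an engineer would, in place of code of your own. Each camera call takes 0.05 s, during which the arm holds its last target. There are 200 camera calls.

### The job

Move the four paint pots from the store rack into the empty mixing rack in reverse order, one to a bay: the pot next to the store rack's red end block goes into the bay farthest from the mixing rack's red end block, and so on, so that the pot farthest from red ends up next to red. Keep the pots upright, set each one down on the bay floor rather than dropping it, and leave all four standing there.

Things in the scene. Friction and masses are not known exactly. Their poses are not given: they have to be found in the camera images.
- pot_blue: loose closed paint pot with a blue lid, bare metal below with a paper label: an upright round cylinder 40 mm in diameter and 68 mm tall (lid the same diameter, top 17 mm), 0.08 to 0.17 kg. Origin at the centre of its underside, z up through the lid. At the start it stands on the mat of its own colour in the store rack, within 3 mm of the mat's centre.
- pot_yellow: loose closed paint pot with a yellow lid, bare metal below with a paper label: an upright round cylinder 40 mm in diameter and 68 mm tall (lid the same diameter, top 17 mm), 0.08 to 0.17 kg. Origin at the centre of its underside, z up through the lid. At the start it stands on the mat of its own colour in the store rack, within 3 mm of the mat's centre.
- pot_green: loose closed paint pot with a green lid, bare metal below with a paper label: an upright round cylinder 40 mm in diameter and 68 mm tall (lid the same diameter, top 17 mm), 0.08 to 0.17 kg. Origin at the centre of its underside, z up through the lid. At the start it stands on the mat of its own colour in the store rack, within 3 mm of the mat's centre.
- pot_white: loose closed paint pot with a white lid, bare metal below with a paper label: an upright round cylinder 40 mm in diameter and 68 mm tall (lid the same diameter, top 17 mm), 0.08 to 0.17 kg. Origin at the centre of its underside, z up through the lid. At the start it stands on the mat of its own colour in the store rack, within 3 mm of the mat's centre.
- mat_blue: fixed blue drip mat, 56 x 56 x 3 mm, in the store rack under the blue-lidded pot; its rim shows round the pot, and it stays when the pot is gone. Origin at the centre of its underside, 6 mm above the table; its top is 9 mm above the table. The four mats lie in a straight row 66 mm apart, in an order that changes from start to start; no walls between them.
- mat_yellow: fixed yellow drip mat, 56 x 56 x 3 mm, in the store rack under the yellow-lidded pot; its rim shows round the pot, and it stays when the pot is gone. Origin at the centre of its underside, 6 mm above the table; its top is 9 mm above the table. The four mats lie in a straight row 66 mm apart, in an order that changes from start to start; no walls between them.
- mat_green: fixed green drip mat, 56 x 56 x 3 mm, in the store rack under the green-lidded pot; its rim shows round the pot, and it stays when the pot is gone. Origin at the centre of its underside, 6 mm above the table; its top is 9 mm above the table. The four mats lie in a straight row 66 mm apart, in an order that changes from start to start; no walls between them.
- mat_white: fixed white drip mat, 56 x 56 x 3 mm, in the store rack under the white-lidded pot; its rim shows round the pot, and it stays when the pot is gone. Origin at the centre of its underside, 6 mm above the table; its top is 9 mm above the table. The four mats lie in a straight row 66 mm apart, in an order that changes from start to start; no walls between them.
- store_red_block: fixed red block, 24 x 50 x 22 mm, at one end of the store rack (either end; a like black block at the other), in line with the mats, whose centres lie 47, 113, 179 and 245 mm from it. Origin: centre of its underside, 6 mm above the table. The store rack is a fixed grey board with a rail along each long side, 33 mm off the row's centre line, top 18 mm above the table.
- mix_rack: fixed empty grey rack, 316 x 74 mm: a row of four open bays 62 x 62 mm inside. Origin: centre of its underside, on the table; x along the row to its red end, z up. Bay centres at x = -99, -33, +33, +99 mm, y = 0. Floors 6 mm, wall tops 18 mm above the table. A red block (24 x 50 mm, top 28 mm above the table) stands at the +x end, a black one at the -x end.
Mind the look-alikes: they are no part of the job. What is shaped like the pot_yellow but orange or pink is not meant.

How it is judged:
At the end, for the whole second after the job is handed in: Nth pot from the store rack's red block stands in the Nth bay from the mixing rack's black (far) end: within 13 mm of bay centre along and across the rack, base on the bay floor (within 4 mm), upright within 0.1 rad, at rest (under 0.02 m/s), released. All four so (((horizontal distance between mat_blue and store_red_block between 0 and 0.08 m and x of pot_blue in the frame of mix_rack between -0.112 and -0.086 m) or (horizontal distance between mat_blue and store_red_block between 0.08 and 0.146 m and x of pot_blue in the frame of mix_rack between -0.046 and -0.02 m) or (horizontal distance between mat_blue and store_red_block between 0.146 and 0.212 m and x of pot_blue in the frame of mix_rack between 0.02 and 0.046 m) or (horizontal distance between mat_blue and store_red_block between 0.212 and 1 m and x of pot_blue in the frame of mix_rack between 0.086 and 0.112 m)) and y of pot_blue in the frame of mix_rack between -0.013 and 0.013 m and z of pot_blue in the frame of mix_rack between 0.002 and 0.01 m and angle between each of pot_blue, pot_yellow, pot_green, pot_white's own z axis and vertical below 0.1 rad and linear speed of each of pot_blue, pot_yellow, pot_green, pot_white below 0.02 m/s and contact force between the fingers and pot_blue below 0.05 N and ((horizontal distance between mat_yellow and store_red_block between 0 and 0.08 m and x of pot_yellow in the frame of mix_rack between -0.112 and -0.086 m) or (horizontal distance between mat_yellow and store_red_block between 0.08 and 0.146 m and x of pot_yellow in the frame of mix_rack between -0.046 and -0.02 m) or (horizontal distance between mat_yellow and store_red_block between 0.146 and 0.212 m and x of pot_yellow in the frame of mix_rack between 0.02 and 0.046 m) or (horizontal distance between mat_yellow and store_red_block between 0.212 and 1 m and x of pot_yellow in the frame of mix_rack between 0.086 and 0.112 m)) and y of pot_yellow in the frame of mix_rack between -0.013 and 0.013 m and z of pot_yellow in the frame of mix_rack between 0.002 and 0.01 m and contact force between the fingers and pot_yellow below 0.05 N and ((horizontal distance between mat_green and store_red_block between 0 and 0.08 m and x of pot_green in the frame of mix_rack between -0.112 and -0.086 m) or (horizontal distance between mat_green and store_red_block between 0.08 and 0.146 m and x of pot_green in the frame of mix_rack between -0.046 and -0.02 m) or (horizontal distance between mat_green and store_red_block between 0.146 and 0.212 m and x of pot_green in the frame of mix_rack between 0.02 and 0.046 m) or (horizontal distance between mat_green and store_red_block between 0.212 and 1 m and x of pot_green in the frame of mix_rack between 0.086 and 0.112 m)) and y of pot_green in the frame of mix_rack between -0.013 and 0.013 m and z of pot_green in the frame of mix_rack between 0.002 and 0.01 m and contact force between the fingers and pot_green below 0.05 N and ((horizontal distance between mat_white and store_red_block between 0 and 0.08 m and x of pot_white in the frame of mix_rack between -0.112 and -0.086 m) or (horizontal distance between mat_white and store_red_block between 0.08 and 0.146 m and x of pot_white in the frame of mix_rack between -0.046 and -0.02 m) or (horizontal distance between mat_white and store_red_block between 0.146 and 0.212 m and x of pot_white in the frame of mix_rack between 0.02 and 0.046 m) or (horizontal distance between mat_white and store_red_block between 0.212 and 1 m and x of pot_white in the frame of mix_rack between 0.086 and 0.112 m)) and y of pot_white in the frame of mix_rack between -0.013 and 0.013 m and z of pot_white in the frame of mix_rack between 0.002 and 0.01 m and contact force between the fingers and pot_white below 0.05 N); the robot touches nothing.
It fails at once if a pot is tipped by more than 0.7 rad (angle between any of pot_blue, pot_yellow, pot_green, pot_white's own z axis and vertical above 0.7 rad).
It fails at once if a pot is dropped or thrown: it moves faster than 0.7 m/s (a fall of about 25 mm) while the fingers do not touch it ((linear speed of pot_blue above 0.7 m/s and contact force between the fingers and pot_blue below 0.05 N) or (linear speed of pot_yellow above 0.7 m/s and contact force between the fingers and pot_yellow below 0.05 N) or (linear speed of pot_green above 0.7 m/s and contact force between the fingers and pot_green below 0.05 N) or (linear speed of pot_white above 0.7 m/s and contact force between the fingers and pot_white below 0.05 N)).
It also fails if it takes over 104 s, if anything falls off the work surface, if the arm or the gripper's body presses on something with over 40 N, if the wrist force passes 120 N, or if a joint passes its speed limit or range.

## Working session

There is one attempt and no reset: what is moved stays moved. The work goes in short steps, Python scripts to look and compute and a tool call to move; the robot and the scene stay as the last step left them, time stands still between calls to the robot, and variables do not carry over. Pictures are saved under pics/ and viewed, at most 14 in all, crops included, and the job is handed in when it is done.

Besides the shell and the picture viewer there is one more tool, called after "Emit:" as a command line: name --argument value ..., lists and objects as JSON in quotes. send_rows: Moves the arm, as the interface text tells. Its arguments: {"type":"object","properties":{"deltas":{"type":"array","items":{"type":"object","properties":{"tx":{"type":"number"},"ty":{"type":"number"},"tz":{"type":"number"},"roll":{"type":"number"},"jaw":{"type":"number"}}}}},"required":["deltas"]}

```bash
mkdir -p pics
cat > h.py <<'E'
import numpy as np, cv2
from scipy.spatial.transform import Rotation as R
from plant import state, eyes, close_job
def snap(n,f):
    im=eyes.snapshot(n); cv2.imwrite(f,cv2.cvtColor(im,cv2.COLOR_RGB2BGR)); return im
def px2w(n,uv,z,c=None):
    c=c or eyes.get_calibration(n); V=np.array(c["view"]); out=[]
    for u,v in uv:
        d=np.array([(u-c["cx"])/c["fx"],(v-c["cy"])/c["fy"]]); s=d.copy()
        for _ in range(20): s=d/(1+c["k1"]*(s@s))
        r=V[:3,:3].T@np.array([s[0],-s[1],-1]); o=-V[:3,:3].T@V[:3,3]
        out.append((o+r*(z-o[2])/r[2])[:2])
    return np.array(out)
E
python3 - <<'E'
from h import *
for k,v in state().items(): print(k,np.round(v,4))
snap("top","pics/top.png");snap("scene","pics/scene.png")
print(eyes.get_calibration("top"))
E
```

```text
t 0.0
joint_positions [-1.2832  0.5372 -0.0044  1.5388  0.0026  1.0673 -0.0712]
qvel [-0.0005  0.0003  0.0006  0.0003  0.0001 -0.0011  0.0008]
joint_torque [-3.00000e-04 -5.70984e+01  9.90500e-01 -2.51603e+01 -5.63000e-02
  1.78000e-02  2.00000e-04]
eef_pos [0.225  0.6093 0.3019]
orientation [-5.5270e-01 -3.0924e+00  2.6000e-03]
wrist_force [ 0.2798  0.0781 -0.2925]
moment [ 0.048  -0.0344 -0.0423]
grip_force 0.0
gripper_width 0.088
{'fx': 451.9212541503765, 'fy': 451.9212541503765, 'cx': 322.97330886005784, 'cy': 238.62750567271945, 'k1': 0.019819327251553463, 'view': array([[ 0.01240993, -0.99950237, -0.02899995, -0.05897271],
       [ 0.99578229,  0.00971671,  0.09123171, -0.53604891],
       [-0.09090453, -0.03000982,  0.99540734, -0.77828333],
       [ 0.        ,  0.        ,  0.        ,  1.        ]])}
```

View pics/top.png

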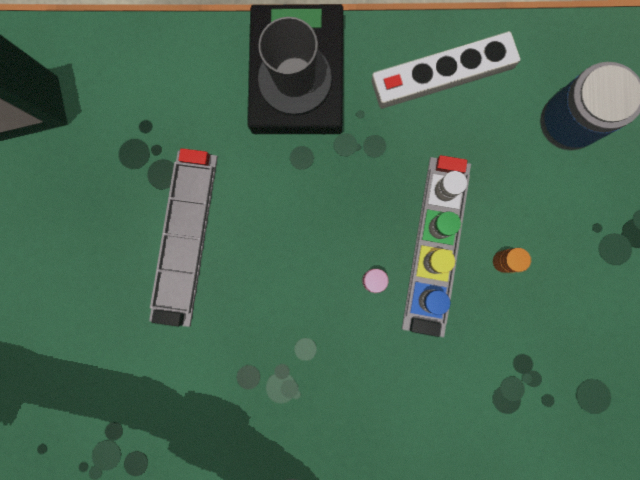

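View pics/scene.png

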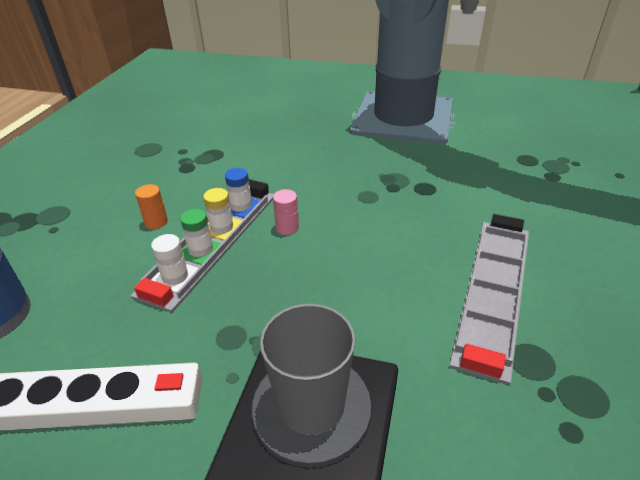

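Run:
```python
import cv2
im=cv2.imread("pics/top.png")
a=cv2.resize(im[145:340,145:225],None,fx=3,fy=3,interpolation=cv2.INTER_CUBIC)
b=cv2.resize(im[145:340,398:478],None,fx=3,fy=3,interpolation=cv2.INTER_CUBIC)
cv2.imwrite("pics/crop.png",cv2.hconcat([a,b]))
```

```text
(no output)
```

View pics/crop.png

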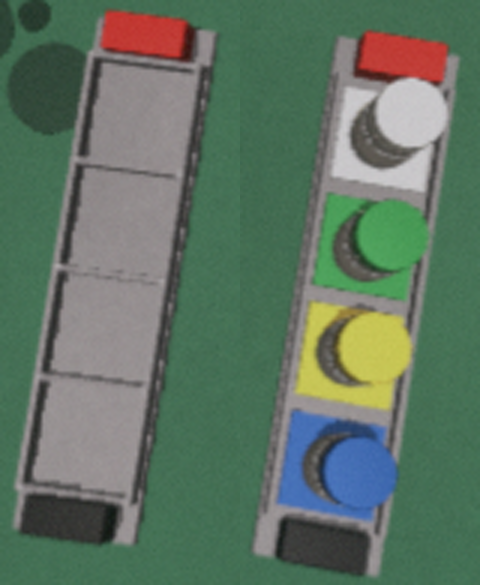

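Run:
```python
from h import *
L=lambda p:[(x/3+145-.33,y/3+145-.33) for x,y in p]
Rr=lambda p:[((x-240)/3+398-.33,y/3+145-.33) for x,y in p]
lids=px2w("top",Rr([(412,114),(392,235),(370,350),(359,471)]),.077)
print("lids",lids.round(4).tolist())
mats=[[(345,86),(435,100),(425,192),(332,179)],[(328,194),(418,207),(408,299),(315,286)],[(309,303),(401,316),(389,409),(296,395)],[(292,408),(386,423),(373,521),(277,506)]]
mc=np.array([px2w("top",Rr(m),.009).mean(0) for m in mats]); print("mats",mc.round(4).tolist())
d=mc[0]-mc[3]; print(np.linalg.norm(d)/3,np.degrees(np.arctan2(d[1],d[0])))
o=px2w("top",L([(98,18),(216,32),(134,545),(15,530)]),.006)
print(o.round(4).tolist(),o.mean(0)); print([np.linalg.norm(o[i]-o[i-1]).round(4) for i in range(4)])
d=o[0]+o[1]-o[2]-o[3];print(np.degrees(np.arctan2(d[1],d[0])))
b=px2w("top",L([(145,33),(67,519)]),.028);print(b,b.mean(0))
q=np.array(state()["orientation"]);print(R.from_rotvec(q).as_matrix().round(3))
```

```text
lids [[0.6271, -0.2724], [0.5596, -0.2606], [0.4964, -0.248], [0.431, -0.2413]]
mats [[0.6265, -0.2734], [0.5614, -0.2626], [0.4959, -0.251], [0.4317, -0.2405]]
0.0658612217564651 -9.590529690541006
[[0.6998, 0.2204], [0.6915, 0.1466], [0.378, 0.1852], [0.386, 0.2572]] [0.53882957 0.20238377]
[np.float64(0.316), np.float64(0.0742), np.float64(0.3158), np.float64(0.0725)]
-6.8559688549852265
[[0.68443621 0.18355334]
 [0.39477783 0.2180492 ]] [0.53960702 0.20080127]
[[-0.938  0.346 -0.   ]
 [ 0.346  0.938 -0.002]
 [-0.    -0.002 -1.   ]]
```

```bash
cat > rem.py <<'E'
from h import *
T={"W":(.6268,-.2729),"G":(.5605,-.2616),"Y":(.4962,-.2495),"B":(.4314,-.2409)}
u=np.array([np.cos(np.radians(-6.86)),np.sin(np.radians(-6.86))])
for k,a in zip("WGYB",(-99,-33,33,99)): T["m"+k]=tuple(np.array([.5388,.2018])+u*a/1000)
s=state(); M=R.from_rotvec(s["orientation"]).as_matrix()
th=np.degrees(np.arctan2(M[1,1],M[0,1])); print("theta",th, "t",s["t"])
Rt=lambda t:np.array([[-np.sin(t),np.cos(t)],[np.cos(t),np.sin(t)]])*1000
C=Rt(np.radians(81.8))
for k,v in T.items(): print(k,np.round(v,4),(C@v).round(1))
print("now",(C@s["eef_pos"][:2]).round(1), s["eef_pos"])
E
python3 rem.py
```

```text
theta 69.7296196229215 t 0.1
W [ 0.6268 -0.2729] [-659.3 -180.7]
G [ 0.5605 -0.2616] [-592.1 -179. ]
Y [ 0.4962 -0.2495] [-526.7 -176.2]
B [ 0.4314 -0.2409] [-461.3 -176.9]
mW [0.4405 0.2136] [-405.5  274.3]
mG [0.506  0.2057] [-471.5  275.8]
mY [0.5716 0.1979] [-537.5  277.4]
mB [0.6371 0.19  ] [-603.5  278.9]
now [-135.9  635.2] [0.22508255 0.60930489 0.30191742]
```

Emit:
send_rows --deltas '[{"roll": -6, "tx": -40, "ty": -20, "jaw": 88}, {"roll": -6, "tx": -40, "ty": -20, "jaw": 88}, {"tx": -40, "ty": -30, "jaw": 88}, {"tx": -40, "ty": -30, "jaw": 88}, {"tx": -40, "ty": -30, "jaw": 88}]'

```text
schema error: expected keys tx, ty, tz, roll, jaw
```

```bash
python3 rem.py
```

```text
theta 69.7296196229215 t 0.1
W [ 0.6268 -0.2729] [-659.3 -180.7]
G [ 0.5605 -0.2616] [-592.1 -179. ]
Y [ 0.4962 -0.2495] [-526.7 -176.2]
B [ 0.4314 -0.2409] [-461.3 -176.9]
mW [0.4405 0.2136] [-405.5  274.3]
mG [0.506  0.2057] [-471.5  275.8]
mY [0.5716 0.1979] [-537.5  277.4]
mB [0.6371 0.19  ] [-603.5  278.9]
now [-135.9  635.2] [0.22508255 0.60930489 0.30191742]
```

Emit:
send_rows --deltas '[{"roll": -6, "tx": -30, "ty": -20, "tz": 0, "jaw": 88}, {"roll": -6, "tx": -40, "ty": -20, "tz": 0, "jaw": 88}, {"roll": 0, "tx": -35, "ty": -30, "tz": 0, "jaw": 88}, {"roll": 0, "tx": -35, "ty": -30, "tz": 0, "jaw": 88}, {"roll": 0, "tx": -35, "ty": -30, "tz": 0, "jaw": 88}]'

```text
t: 0.6
eef_pos: [0.3721, 0.4454, 0.3024]
orientation: [-0.226, -3.133, 0.001]
wrist_force: [0.8, 0.1, -0.5]
gripper_width: 0.0882
grip_force: 0.0
```

```bash
python3 rem.py | sed -n '1p;$p'
```

```text
theta 81.7355764588141 t 0.6
now [-304.8  493.9] [0.37212578 0.44541727 0.30238002]
```

Emit:
send_rows --deltas '[{"roll": 0, "tx": -20, "ty": -42, "tz": 0, "jaw": 88}, {"roll": 0, "tx": -20, "ty": -42, "tz": 0, "jaw": 88}, {"roll": 0, "tx": -20, "ty": -42, "tz": 0, "jaw": 88}, {"roll": 0, "tx": -20, "ty": -42, "tz": 0, "jaw": 88}, {"roll": 0, "tx": -20, "ty": -42, "tz": 0, "jaw": 88}]'

```text
t: 1.1
eef_pos: [0.44, 0.223, 0.3026]
orientation: [-0.226, -3.133, 0.0]
wrist_force: [0.5, -0.0, -0.2]
gripper_width: 0.088
grip_force: 0.0
```

Emit:
send_rows --deltas '[{"roll": 0, "tx": -20, "ty": -42, "tz": 0, "jaw": 88}, {"roll": 0, "tx": -20, "ty": -42, "tz": 0, "jaw": 88}, {"roll": 0, "tx": -20, "ty": -42, "tz": 0, "jaw": 88}, {"roll": 0, "tx": -20, "ty": -42, "tz": 0, "jaw": 88}, {"roll": 0, "tx": -20, "ty": -42, "tz": 0, "jaw": 88}]'

```text
t: 1.6
eef_pos: [0.5088, 0.0009, 0.3027]
orientation: [-0.226, -3.133, -0.0]
wrist_force: [0.6, 0.9, -0.5]
gripper_width: 0.088
grip_force: 0.0
```

Emit:
send_rows --deltas '[{"roll": 0, "tx": -22, "ty": -42, "tz": 10, "jaw": 88}, {"roll": 0, "tx": -22, "ty": -42, "tz": 10, "jaw": 88}, {"roll": 0, "tx": -22, "ty": -42, "tz": 20, "jaw": 88}, {"roll": 0, "tx": -22, "ty": -42, "tz": 20, "jaw": 88}, {"roll": 0, "tx": -22, "ty": -42, "tz": 20, "jaw": 88}]'

```text
t: 2.1
eef_pos: [0.5863, -0.2186, 0.2233]
orientation: [-0.226, -3.133, -0.0]
wrist_force: [0.3, -0.3, 1.0]
gripper_width: 0.0878
grip_force: 0.0
```

```bash
python3 -c "
from h import *
snap('wrist','pics/w1.png')"; python3 rem.py | sed -n '1p;$p'
```

```text
theta 81.32450076583123 t 2.15
now [-611.7 -141.5] [ 0.5852236  -0.22732152  0.22012714]
```

Emit:
send_rows --deltas '[{"roll": 0, "tx": -24, "ty": -20, "tz": 0, "jaw": 88}, {"roll": 0, "tx": -23, "ty": -18, "tz": 0, "jaw": 88}, {"roll": 0, "tx": 0, "ty": 0, "tz": 0, "jaw": 88}, {"roll": 0, "tx": 0, "ty": 0, "tz": 0, "jaw": 88}, {"roll": 0, "tx": 0, "ty": 0, "tz": 0, "jaw": 88}]'

```text
t: 2.65
eef_pos: [0.6265, -0.2602, 0.2241]
orientation: [-0.225, -3.132, -0.002]
wrist_force: [0.5, 0.7, -0.6]
gripper_width: 0.0883
grip_force: 0.0
```

```bash
python3 -c "
from h import *
import pickle
c=eyes.get_calibration('wrist');pickle.dump(c,open('w.pkl','wb'))
snap('wrist','pics/w2.png')
M=np.array(c['view']);print(M.round(3))"; python3 rem.py | sed -n '1p;$p'
```

```text
[[ 0.143  0.99  -0.001  0.169]
 [-0.947  0.136 -0.29   0.645]
 [-0.287  0.042  0.957 -0.125]
 [ 0.     0.     0.     1.   ]]
theta 81.78751503789606 t 2.7
now [-657.3 -168.1] [ 0.62660187 -0.26017681  0.22429073]
```

View pics/w2.png

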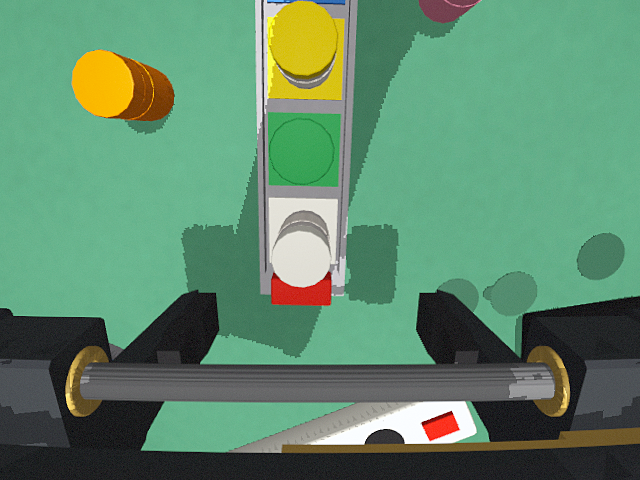

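```bash
python3 -c "
from h import *
import pickle
c=pickle.load(open('w.pkl','rb'))
C=np.array([[-.9898,.1426],[.1426,.9898]])*1000
p=px2w('wrist',[(301,258),(302,151),(303,40)],.077,c);print(p.round(4),(p@C.T).round(1))"
```

```text
[[ 0.6281 -0.2724]
 [ 0.5605 -0.2612]
 [ 0.4998 -0.2513]] [[-660.5 -180.1]
 [-592.  -178.6]
 [-530.5 -177.5]]
```

Emit:
send_rows --deltas '[{"roll": 0, "tx": -3, "ty": -12, "tz": 27, "jaw": 88}, {"roll": 0, "tx": 0, "ty": 0, "tz": 40, "jaw": 88}, {"roll": 0, "tx": 0, "ty": 0, "tz": 40, "jaw": 88}, {"roll": 0, "tx": 0, "ty": 0, "tz": 20, "jaw": 88}, {"roll": 0, "tx": 0, "ty": 0, "tz": 0, "jaw": 88}]'

```text
t: 3.2
eef_pos: [0.626, -0.2717, 0.0942]
orientation: [-0.225, -3.127, -0.004]
wrist_force: [-1.3, 0.2, 0.4]
gripper_width: 0.0881
grip_force: 0.0
```

Emit:
send_rows --deltas '[{"roll": 0, "tx": 0, "ty": 0, "tz": 0, "jaw": 30}, {"roll": 0, "tx": 0, "ty": 0, "tz": 0, "jaw": 30}, {"roll": 0, "tx": 0, "ty": 0, "tz": 0, "jaw": 30}, {"roll": 0, "tx": 0, "ty": 0, "tz": 0, "jaw": 30}, {"roll": 0, "tx": 0, "ty": 0, "tz": 0, "jaw": 30}]'

```text
t: 3.7
eef_pos: [0.6286, -0.2738, 0.0982]
orientation: [0.226, 3.132, -0.0]
wrist_force: [-0.0, -0.0, 0.3]
gripper_width: 0.0502
grip_force: 0.0
```

```bash
python3 rem.py | sed -n '1p;$p'
```

```text
theta 81.73187389426936 t 3.7
now [-661.3 -181.4] [ 0.62864393 -0.27383211  0.09817388]
```

Emit:
send_rows --deltas '[{"roll": 0, "tx": 0, "ty": 0, "tz": 0, "jaw": 30}, {"roll": 0, "tx": 0, "ty": 0, "tz": 0, "jaw": 30}, {"roll": 0, "tx": 0, "ty": 0, "tz": 0, "jaw": 30}, {"roll": 0, "tx": 0, "ty": 0, "tz": 0, "jaw": 30}, {"roll": 0, "tx": 0, "ty": 0, "tz": -5, "jaw": 30}]'

```text
t: 4.2
eef_pos: [0.6278, -0.2735, 0.1017]
orientation: [-0.226, -3.132, -0.0]
wrist_force: [-0.5, -0.8, -0.7]
gripper_width: 0.0395
grip_force: 30.0
```

Emit:
send_rows --deltas '[{"roll": 0, "tx": 0, "ty": 0, "tz": -15, "jaw": 30}, {"roll": 0, "tx": 0, "ty": 0, "tz": -25, "jaw": 30}, {"roll": 0, "tx": 0, "ty": 0, "tz": -30, "jaw": 30}, {"roll": 0, "tx": 0, "ty": 0, "tz": -30, "jaw": 30}, {"roll": 0, "tx": 0, "ty": 0, "tz": 0, "jaw": 30}]'

```text
t: 4.7
eef_pos: [0.6306, -0.2753, 0.2083]
orientation: [0.227, 3.125, -0.005]
wrist_force: [0.9, -0.4, -0.6]
gripper_width: 0.0393
grip_force: 30.0
```

```bash
python3 rem.py | sed -n '1p;$p'
```

```text
theta 81.70433749907205 t 4.7
now [-663.4 -182.5] [ 0.63061777 -0.27529905  0.20828174]
```

Emit:
send_rows --deltas '[{"roll": 0, "tx": 8, "ty": 12, "tz": 0, "jaw": 30}, {"roll": 0, "tx": 20, "ty": 36, "tz": 0, "jaw": 30}, {"roll": 0, "tx": 20, "ty": 36, "tz": 0, "jaw": 30}, {"roll": 0, "tx": 20, "ty": 36, "tz": 0, "jaw": 30}, {"roll": 0, "tx": 20, "ty": 36, "tz": 0, "jaw": 30}]'

```text
t: 5.2
eef_pos: [0.5626, -0.1053, 0.2023]
orientation: [-0.227, -3.133, -0.0]
wrist_force: [0.5, 1.0, -0.6]
gripper_width: 0.0396
grip_force: 30.0
```

Emit:
send_rows --deltas '[{"roll": 0, "tx": 20, "ty": 36, "tz": 0, "jaw": 30}, {"roll": 0, "tx": 20, "ty": 36, "tz": 0, "jaw": 30}, {"roll": 0, "tx": 20, "ty": 36, "tz": 0, "jaw": 30}, {"roll": 0, "tx": 20, "ty": 36, "tz": 0, "jaw": 30}, {"roll": 0, "tx": 20, "ty": 36, "tz": 0, "jaw": 30}]'

```text
t: 5.7
eef_pos: [0.4896, 0.087, 0.2025]
orientation: [0.227, 3.133, -0.0]
wrist_force: [-0.6, 0.5, -1.0]
gripper_width: 0.0392
grip_force: 30.0
```

Emit:
send_rows --deltas '[{"roll": 0, "tx": 20, "ty": 36, "tz": 0, "jaw": 30}, {"roll": 0, "tx": 20, "ty": 36, "tz": 0, "jaw": 30}, {"roll": 0, "tx": 20, "ty": 36, "tz": 0, "jaw": 30}, {"roll": 0, "tx": 7, "ty": 11, "tz": 0, "jaw": 30}, {"roll": 0, "tx": 0, "ty": 0, "tz": 0, "jaw": 30}]'

```text
t: 6.2
eef_pos: [0.4404, 0.215, 0.2024]
orientation: [-0.22, -3.133, -0.001]
wrist_force: [0.1, -0.4, -2.0]
gripper_width: 0.0392
grip_force: 30.0
```

Emit:
send_rows --deltas '[{"roll": 0, "tx": 0, "ty": 0, "tz": 0, "jaw": 30}, {"roll": 0, "tx": 0, "ty": 0, "tz": 0, "jaw": 30}, {"roll": 0, "tx": 0, "ty": 0, "tz": 0, "jaw": 30}, {"roll": 0, "tx": 0, "ty": 0, "tz": 0, "jaw": 30}, {"roll": 0, "tx": 0, "ty": 0, "tz": 0, "jaw": 30}]'

```text
t: 6.7
eef_pos: [0.4417, 0.2127, 0.2024]
orientation: [0.228, 3.133, -0.0]
wrist_force: [-0.8, -0.8, -1.2]
gripper_width: 0.0391
grip_force: 30.0
```

```bash
python3 -c "
from h import *
import pickle
c=eyes.get_calibration('wrist');pickle.dump(c,open('w.pkl','wb'))
snap('wrist','pics/w3.png')"; python3 rem.py | sed -n '1p;$p'
```

```text
theta 81.69008211351505 t 6.75
now [-406.7  273.6] [0.44159368 0.21281693 0.20241581]
```

View pics/w3.png

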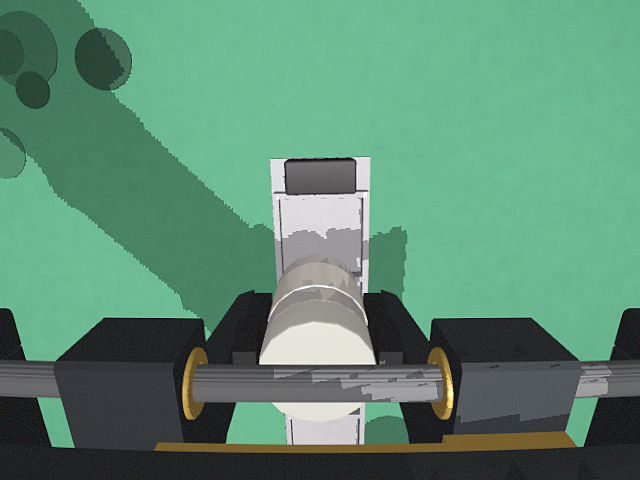

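```bash
python3 -c "
from h import *
import pickle
c=pickle.load(open('w.pkl','rb'))
u=np.array([np.cos(np.radians(-6.86)),np.sin(np.radians(-6.86))]);n=np.array([-u[1],u[0]])
for uv,z in [((270,158),.006),((370,157),.006),((286,162),.028),((355,161),.028),((273,194),.018),((368,192),.018)]:
  d=px2w('wrist',[uv],z,c)[0]-[.5388,.2018];print(uv,(d@u*1000).round(1),(d@n*1000).round(1))"
```

```text
(270, 158) -156.3 -35.8
(370, 157) -155.2 38.2
(286, 162) -154.7 -22.2
(355, 161) -154.2 25.0
(273, 194) -131.3 -33.6
(368, 192) -131.1 35.5
```

Emit:
send_rows --deltas '[{"roll": 0, "tx": 0, "ty": 1, "tz": 15, "jaw": 30}, {"roll": 0, "tx": 0, "ty": 0, "tz": 30, "jaw": 30}, {"roll": 0, "tx": 0, "ty": 0, "tz": 30, "jaw": 30}, {"roll": 0, "tx": 0, "ty": 0, "tz": 15, "jaw": 30}, {"roll": 0, "tx": 0, "ty": 0, "tz": 8, "jaw": 30}]'

```text
t: 7.25
eef_pos: [0.441, 0.2138, 0.103]
orientation: [-0.227, -3.132, 0.002]
wrist_force: [0.4, 0.8, -0.2]
gripper_width: 0.0392
grip_force: 30.0
```

Emit:
send_rows --deltas '[{"roll": 0, "tx": 0, "ty": 0, "tz": 4, "jaw": 30}, {"roll": 0, "tx": 0, "ty": 0, "tz": 3, "jaw": 30}, {"roll": 0, "tx": 0, "ty": 0, "tz": 1, "jaw": 30}, {"roll": 0, "tx": 0, "ty": 0, "tz": 0, "jaw": 30}, {"roll": 0, "tx": 0, "ty": 0, "tz": 0, "jaw": 30}]'

```text
t: 7.75
eef_pos: [0.4418, 0.2144, 0.0969]
orientation: [0.226, 3.133, 0.001]
wrist_force: [1.1, 0.0, -1.7]
gripper_width: 0.0391
grip_force: 30.0
```

Emit:
send_rows --deltas '[{"roll": 0, "tx": 0, "ty": 0, "tz": 1, "jaw": 30}, {"roll": 0, "tx": 0, "ty": 0, "tz": 1, "jaw": 30}, {"roll": 0, "tx": 0, "ty": 0, "tz": 0, "jaw": 30}, {"roll": 0, "tx": 0, "ty": 0, "tz": 0, "jaw": 30}, {"roll": 0, "tx": 0, "ty": 0, "tz": 0, "jaw": 30}]'

```text
t: 8.25
eef_pos: [0.4417, 0.2143, 0.0946]
orientation: [0.226, 3.133, 0.0]
wrist_force: [-0.7, 0.1, 3.2]
gripper_width: 0.0394
grip_force: 30.0
```

Emit:
send_rows --deltas '[{"roll": 0, "tx": 0, "ty": 0, "tz": 0, "jaw": 88}, {"roll": 0, "tx": 0, "ty": 0, "tz": 0, "jaw": 88}, {"roll": 0, "tx": 0, "ty": 0, "tz": 0, "jaw": 88}, {"roll": 0, "tx": 0, "ty": 0, "tz": -10, "jaw": 88}, {"roll": 0, "tx": 0, "ty": 0, "tz": -30, "jaw": 88}]'

```text
t: 8.75
eef_pos: [0.4402, 0.2135, 0.1336]
orientation: [-0.226, -3.13, 0.004]
wrist_force: [-0.0, -0.1, -0.3]
gripper_width: 0.0774
grip_force: 0.0
```

Emit:
send_rows --deltas '[{"roll": 0, "tx": 0, "ty": 0, "tz": -35, "jaw": 88}, {"roll": 0, "tx": 0, "ty": 0, "tz": -30, "jaw": 88}, {"roll": 0, "tx": -10, "ty": -20, "tz": 0, "jaw": 88}, {"roll": 0, "tx": -20, "ty": -40, "tz": 0, "jaw": 88}, {"roll": 0, "tx": -20, "ty": -40, "tz": 0, "jaw": 88}]'

```text
t: 9.25
eef_pos: [0.477, 0.1076, 0.2005]
orientation: [0.222, 3.132, 0.002]
wrist_force: [1.1, -0.3, -0.6]
gripper_width: 0.088
grip_force: 0.0
```

```bash
python3 rem.py | sed -n '1p;$p'; python3 -c "
from h import *
im=snap('top','pics/t2.png')
cv2.imwrite('pics/t2c.png',cv2.cvtColor(cv2.resize(im[145:340,145:225],None,fx=3,fy=3,interpolation=2),4))"
```

```text
theta 81.87429099221922 t 9.25
now [-456.8  174.5] [0.47702359 0.10760656 0.20052939]
```

View pics/t2c.png

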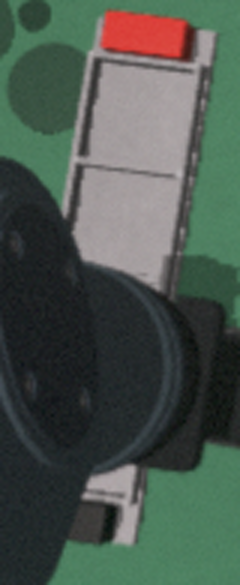

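Emit:
send_rows --deltas '[{"roll": 0, "tx": -16, "ty": -40, "tz": 0, "jaw": 88}, {"roll": 0, "tx": -16, "ty": -40, "tz": 0, "jaw": 88}, {"roll": 0, "tx": -16, "ty": -40, "tz": 0, "jaw": 88}, {"roll": 0, "tx": -16, "ty": -40, "tz": 0, "jaw": 88}, {"roll": 0, "tx": -16, "ty": -40, "tz": 0, "jaw": 88}]'

```text
t: 9.8
eef_pos: [0.5272, -0.1029, 0.2001]
orientation: [0.227, 3.133, 0.0]
wrist_force: [0.8, -0.3, 0.7]
gripper_width: 0.088
grip_force: 0.0
```

Emit:
send_rows --deltas '[{"roll": 0, "tx": -16, "ty": -40, "tz": 0, "jaw": 88}, {"roll": 0, "tx": -16, "ty": -40, "tz": 0, "jaw": 88}, {"roll": 0, "tx": -16, "ty": -40, "tz": 0, "jaw": 88}, {"roll": 0, "tx": -7, "ty": -34, "tz": 0, "jaw": 88}, {"roll": 0, "tx": 0, "ty": 0, "tz": 0, "jaw": 88}]'

```text
t: 10.3
eef_pos: [0.5582, -0.2681, 0.2003]
orientation: [0.238, 3.132, -0.007]
wrist_force: [-0.7, -0.7, -0.6]
gripper_width: 0.088
grip_force: 0.0
```

Emit:
send_rows --deltas '[{"roll": 0, "tx": 0, "ty": 0, "tz": 0, "jaw": 88}, {"roll": 0, "tx": 0, "ty": 0, "tz": 0, "jaw": 88}, {"roll": 0, "tx": 0, "ty": 0, "tz": 0, "jaw": 88}, {"roll": 0, "tx": 0, "ty": 0, "tz": 0, "jaw": 88}, {"roll": 0, "tx": 0, "ty": 0, "tz": 0, "jaw": 88}]'

```text
t: 10.8
eef_pos: [0.5595, -0.2609, 0.1995]
orientation: [0.225, 3.133, 0.0]
wrist_force: [-1.1, -0.6, 0.2]
gripper_width: 0.0881
grip_force: 0.0
```

```bash
python3 rem.py | sed -n '1p;$p'; python3 -c "
from h import *
im=snap('top','pics/t3.png')
a,b=im[145:340,145:225],im[145:340,398:478]
cv2.imwrite('pics/t3c.png',cv2.cvtColor(cv2.resize(cv2.hconcat([a,b]),None,fx=3,fy=3,interpolation=2),4))"
```

```text
theta 81.79747360798125 t 10.8
now [-591.  -178.4] [ 0.55953296 -0.26085435  0.19951705]
```

View pics/t3c.png

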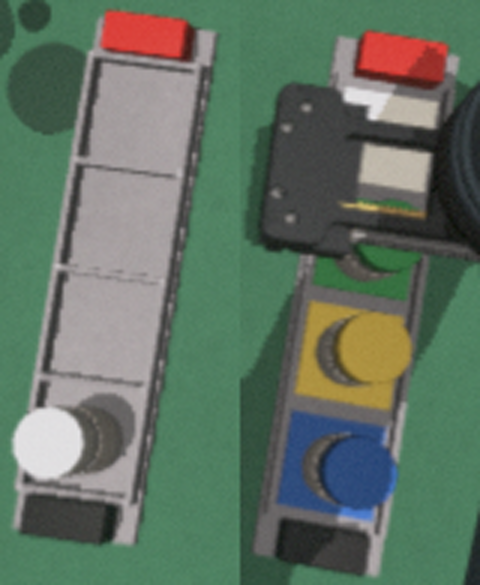

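```bash
python3 -c "
from h import *
u=np.array([np.cos(np.radians(-6.86)),np.sin(np.radians(-6.86))]);n=np.array([-u[1],u[0]])
d=px2w('top',[(48/3+144.67,443/3+144.67)],.074)[0]-[.5388,.2018];print(d@u,d@n)"
```

```text
-0.09940696056618516 -0.0002588707989861757
```

Emit:
send_rows --deltas '[{"roll": 0, "tx": -1, "ty": 0, "tz": 20, "jaw": 88}, {"roll": 0, "tx": 0, "ty": 0, "tz": 35, "jaw": 88}, {"roll": 0, "tx": 0, "ty": 0, "tz": 35, "jaw": 88}, {"roll": 0, "tx": 0, "ty": 0, "tz": 12, "jaw": 88}, {"roll": 0, "tx": 0, "ty": 0, "tz": 0, "jaw": 60}]'

```text
t: 11.35
eef_pos: [0.5593, -0.2613, 0.096]
orientation: [-0.226, -3.13, -0.002]
wrist_force: [0.2, -0.2, 0.4]
gripper_width: 0.0823
grip_force: 0.0
```

Emit:
send_rows --deltas '[{"roll": 0, "tx": 0, "ty": 0, "tz": 0, "jaw": 30}, {"roll": 0, "tx": 0, "ty": 0, "tz": 0, "jaw": 30}, {"roll": 0, "tx": 0, "ty": 0, "tz": 0, "jaw": 30}, {"roll": 0, "tx": 0, "ty": 0, "tz": 0, "jaw": 30}, {"roll": 0, "tx": 0, "ty": 0, "tz": 0, "jaw": 30}]'

```text
t: 11.85
eef_pos: [0.5606, -0.2619, 0.098]
orientation: [0.226, 3.133, -0.0]
wrist_force: [-0.1, 0.2, -0.3]
gripper_width: 0.0419
grip_force: 0.1
```

Emit:
send_rows --deltas '[{"roll": 0, "tx": 0, "ty": 0, "tz": 0, "jaw": 30}, {"roll": 0, "tx": 0, "ty": 0, "tz": 0, "jaw": 30}, {"roll": 0, "tx": 0, "ty": 0, "tz": 0, "jaw": 30}, {"roll": 0, "tx": 0, "ty": 0, "tz": 0, "jaw": 30}, {"roll": 0, "tx": 0, "ty": 0, "tz": 0, "jaw": 30}]'

```text
t: 12.35
eef_pos: [0.5605, -0.2618, 0.0979]
orientation: [0.226, 3.133, 0.0]
wrist_force: [-0.1, 0.6, 6.2]
gripper_width: 0.0398
grip_force: 30.0
```

```bash
python3 rem.py | sed -n '1p;$p'
```

```text
theta 81.73279736576573 t 12.35
now [-592.2 -179.2] [ 0.56054666 -0.26181904  0.09787052]
```

Emit:
send_rows --deltas '[{"roll": 0, "tx": 0, "ty": 0, "tz": -10, "jaw": 30}, {"roll": 0, "tx": 0, "ty": 0, "tz": -25, "jaw": 30}, {"roll": 0, "tx": 0, "ty": 0, "tz": -35, "jaw": 30}, {"roll": 0, "tx": 0, "ty": 0, "tz": -35, "jaw": 30}, {"roll": 0, "tx": 4, "ty": 15, "tz": 0, "jaw": 30}]'

```text
t: 12.85
eef_pos: [0.5605, -0.25, 0.2077]
orientation: [0.231, 3.124, -0.007]
wrist_force: [0.0, 0.4, -0.1]
gripper_width: 0.0391
grip_force: 30.0
```

Emit:
send_rows --deltas '[{"roll": 0, "tx": 11, "ty": 42, "tz": 0, "jaw": 30}, {"roll": 0, "tx": 11, "ty": 42, "tz": 0, "jaw": 30}, {"roll": 0, "tx": 11, "ty": 42, "tz": 0, "jaw": 30}, {"roll": 0, "tx": 11, "ty": 42, "tz": 0, "jaw": 30}, {"roll": 0, "tx": 11, "ty": 42, "tz": 0, "jaw": 30}]'

```text
t: 13.35
eef_pos: [0.5331, -0.0286, 0.2019]
orientation: [-0.226, -3.132, -0.0]
wrist_force: [0.9, 0.7, -0.1]
gripper_width: 0.0394
grip_force: 30.0
```

Emit:
send_rows --deltas '[{"roll": 0, "tx": 11, "ty": 42, "tz": 0, "jaw": 30}, {"roll": 0, "tx": 11, "ty": 42, "tz": 0, "jaw": 30}, {"roll": 0, "tx": 11, "ty": 42, "tz": 0, "jaw": 30}, {"roll": 0, "tx": 11, "ty": 42, "tz": 0, "jaw": 30}, {"roll": 0, "tx": 11, "ty": 42, "tz": 0, "jaw": 30}]'

```text
t: 13.85
eef_pos: [0.5088, 0.1869, 0.2019]
orientation: [-0.226, -3.132, 0.001]
wrist_force: [0.5, -1.0, -0.1]
gripper_width: 0.0391
grip_force: 30.0
```

Emit:
send_rows --deltas '[{"roll": 0, "tx": 6, "ty": 20, "tz": 0, "jaw": 30}, {"roll": 0, "tx": 0, "ty": 0, "tz": 0, "jaw": 30}, {"roll": 0, "tx": 0, "ty": 0, "tz": 0, "jaw": 30}, {"roll": 0, "tx": 0, "ty": 0, "tz": 0, "jaw": 30}, {"roll": 0, "tx": 0, "ty": 0, "tz": 0, "jaw": 30}]'

```text
t: 14.35
eef_pos: [0.5073, 0.204, 0.2023]
orientation: [-0.23, -3.133, 0.001]
wrist_force: [-0.5, -0.3, -0.7]
gripper_width: 0.0392
grip_force: 30.0
```

```bash
python3 rem.py | sed -n '1p;$p'
```

```text
theta 81.58822472802633 t 14.35
now [-473.   274.3] [0.50726752 0.20404284 0.2023409 ]
```

Emit:
send_rows --deltas '[{"roll": 0, "tx": 1, "ty": 1, "tz": 15, "jaw": 30}, {"roll": 0, "tx": 0, "ty": 0, "tz": 30, "jaw": 30}, {"roll": 0, "tx": 0, "ty": 0, "tz": 30, "jaw": 30}, {"roll": 0, "tx": 0, "ty": 0, "tz": 15, "jaw": 30}, {"roll": 0, "tx": 0, "ty": 0, "tz": 8, "jaw": 30}]'

```text
t: 14.85
eef_pos: [0.5058, 0.2058, 0.1033]
orientation: [-0.228, -3.132, 0.002]
wrist_force: [-0.0, -0.7, -0.3]
gripper_width: 0.0395
grip_force: 30.0
```

Emit:
send_rows --deltas '[{"roll": 0, "tx": 0, "ty": 0, "tz": 5, "jaw": 30}, {"roll": 0, "tx": 0, "ty": 0, "tz": 3, "jaw": 30}, {"roll": 0, "tx": 0, "ty": 0, "tz": 1, "jaw": 30}, {"roll": 0, "tx": 0, "ty": 0, "tz": 0, "jaw": 30}, {"roll": 0, "tx": 0, "ty": 0, "tz": 0, "jaw": 30}]'

```text
t: 15.35
eef_pos: [0.5065, 0.207, 0.096]
orientation: [0.226, 3.133, 0.001]
wrist_force: [0.4, -0.2, -1.0]
gripper_width: 0.0391
grip_force: 30.0
```

Emit:
send_rows --deltas '[{"roll": 0, "tx": 0, "ty": 0, "tz": 1, "jaw": 30}, {"roll": 0, "tx": 0, "ty": 0, "tz": 0, "jaw": 30}, {"roll": 0, "tx": 0, "ty": 0, "tz": 0, "jaw": 30}, {"roll": 0, "tx": 0, "ty": 0, "tz": 0, "jaw": 30}, {"roll": 0, "tx": 0, "ty": 0, "tz": 0, "jaw": 30}]'

```text
t: 15.85
eef_pos: [0.5065, 0.207, 0.0948]
orientation: [0.226, 3.133, 0.001]
wrist_force: [-0.3, 0.3, 6.2]
gripper_width: 0.0392
grip_force: 30.0
```

Emit:
send_rows --deltas '[{"roll": 0, "tx": 0, "ty": 0, "tz": 0, "jaw": 88}, {"roll": 0, "tx": 0, "ty": 0, "tz": 0, "jaw": 88}, {"roll": 0, "tx": 0, "ty": 0, "tz": 0, "jaw": 88}, {"roll": 0, "tx": 0, "ty": 0, "tz": -10, "jaw": 88}, {"roll": 0, "tx": 0, "ty": 0, "tz": -30, "jaw": 88}]'

```text
t: 16.35
eef_pos: [0.5046, 0.2062, 0.1333]
orientation: [-0.226, -3.129, 0.004]
wrist_force: [0.6, 0.9, 0.7]
gripper_width: 0.0773
grip_force: 0.0
```

Emit:
send_rows --deltas '[{"roll": 0, "tx": 0, "ty": 0, "tz": -35, "jaw": 88}, {"roll": 0, "tx": 0, "ty": 0, "tz": -30, "jaw": 88}, {"roll": 0, "tx": -6, "ty": -34, "tz": 0, "jaw": 88}, {"roll": 0, "tx": -5, "ty": -42, "tz": 0, "jaw": 88}, {"roll": 0, "tx": -5, "ty": -42, "tz": 0, "jaw": 88}]'

```text
t: 16.85
eef_pos: [0.5051, 0.0868, 0.2004]
orientation: [0.224, 3.132, 0.001]
wrist_force: [-0.2, -0.0, 0.5]
gripper_width: 0.0876
grip_force: 0.0
```

Emit:
send_rows --deltas '[{"roll": 0, "tx": -5, "ty": -42, "tz": 0, "jaw": 88}, {"roll": 0, "tx": -5, "ty": -42, "tz": 0, "jaw": 88}, {"roll": 0, "tx": -5, "ty": -42, "tz": 0, "jaw": 88}, {"roll": 0, "tx": -5, "ty": -42, "tz": 0, "jaw": 88}, {"roll": 0, "tx": -5, "ty": -42, "tz": 0, "jaw": 88}]'

```text
t: 17.35
eef_pos: [0.4994, -0.1254, 0.2002]
orientation: [0.226, 3.133, 0.0]
wrist_force: [0.4, 0.4, 0.1]
gripper_width: 0.088
grip_force: 0.0
```

Emit:
send_rows --deltas '[{"roll": 0, "tx": -5, "ty": -42, "tz": 0, "jaw": 88}, {"roll": 0, "tx": -5, "ty": -42, "tz": 0, "jaw": 88}, {"roll": 0, "tx": -5, "ty": -42, "tz": 0, "jaw": 88}, {"roll": 0, "tx": 0, "ty": 0, "tz": 0, "jaw": 88}, {"roll": 0, "tx": 0, "ty": 0, "tz": 0, "jaw": 88}]'

```text
t: 17.85
eef_pos: [0.4959, -0.2513, 0.1998]
orientation: [0.23, 3.133, -0.0]
wrist_force: [0.1, 0.3, -0.6]
gripper_width: 0.088
grip_force: 0.0
```

Emit:
send_rows --deltas '[{"roll": 0, "tx": 0, "ty": 0, "tz": 0, "jaw": 88}, {"roll": 0, "tx": 0, "ty": 0, "tz": 0, "jaw": 88}, {"roll": 0, "tx": 0, "ty": 0, "tz": 0, "jaw": 88}, {"roll": 0, "tx": 0, "ty": 0, "tz": 0, "jaw": 88}, {"roll": 0, "tx": 0, "ty": 0, "tz": 0, "jaw": 88}]'

```text
t: 18.35
eef_pos: [0.4964, -0.2501, 0.1995]
orientation: [-0.225, -3.133, -0.0]
wrist_force: [1.0, 0.7, 0.9]
gripper_width: 0.0877
grip_force: 0.0
```

```bash
python3 rem.py | sed -n '1p;$p'; python3 -c "
from h import *
im=snap('top','pics/t4.png')
a,b=im[145:340,145:225],im[145:340,398:478]
cv2.imwrite('pics/t4c.png',cv2.cvtColor(cv2.resize(cv2.hconcat([a,b]),None,fx=3,fy=3,interpolation=2),4))"
```

```text
theta 81.77081541106381 t 18.35
now [-527.  -176.7] [ 0.49639746 -0.25008551  0.19945139]
```

View pics/t4c.png

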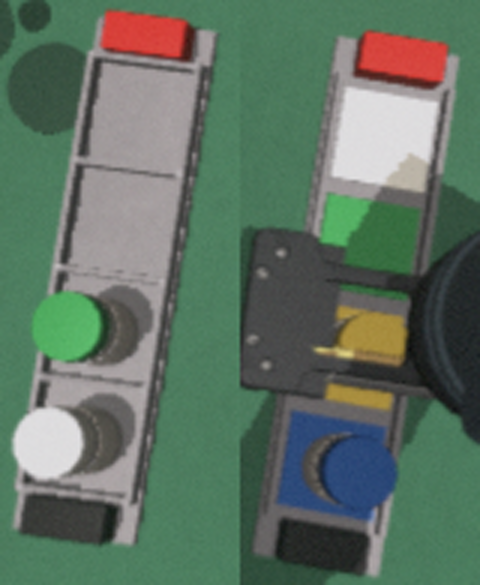

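Emit:
send_rows --deltas '[{"roll": 0, "tx": 0, "ty": 0, "tz": 20, "jaw": 88}, {"roll": 0, "tx": 0, "ty": 0, "tz": 35, "jaw": 88}, {"roll": 0, "tx": 0, "ty": 0, "tz": 35, "jaw": 88}, {"roll": 0, "tx": 0, "ty": 0, "tz": 12, "jaw": 88}, {"roll": 0, "tx": 0, "ty": 0, "tz": 0, "jaw": 60}]'

```text
t: 18.9
eef_pos: [0.4953, -0.2501, 0.0961]
orientation: [-0.226, -3.13, -0.002]
wrist_force: [-0.1, -0.1, 0.7]
gripper_width: 0.082
grip_force: 0.0
```

Emit:
send_rows --deltas '[{"roll": 0, "tx": 0, "ty": 0, "tz": 0, "jaw": 30}, {"roll": 0, "tx": 0, "ty": 0, "tz": 0, "jaw": 30}, {"roll": 0, "tx": 0, "ty": 0, "tz": 0, "jaw": 30}, {"roll": 0, "tx": 0, "ty": 0, "tz": 0, "jaw": 30}, {"roll": 0, "tx": 0, "ty": 0, "tz": 0, "jaw": 30}]'

```text
t: 19.4
eef_pos: [0.4966, -0.2506, 0.098]
orientation: [0.226, 3.133, -0.0]
wrist_force: [0.1, -0.4, 0.3]
gripper_width: 0.0418
grip_force: 0.0
```

Emit:
send_rows --deltas '[{"roll": 0, "tx": 0, "ty": 0, "tz": 0, "jaw": 30}, {"roll": 0, "tx": 0, "ty": 0, "tz": 0, "jaw": 30}, {"roll": 0, "tx": 0, "ty": 0, "tz": 0, "jaw": 30}, {"roll": 0, "tx": 0, "ty": 0, "tz": 0, "jaw": 30}, {"roll": 0, "tx": 0, "ty": 0, "tz": 0, "jaw": 30}]'

```text
t: 19.9
eef_pos: [0.4965, -0.2505, 0.0979]
orientation: [0.226, 3.133, 0.0]
wrist_force: [-0.3, 0.9, 6.1]
gripper_width: 0.0395
grip_force: 30.0
```

```bash
python3 rem.py | sed -n '1p;$p'
```

```text
theta 81.73673862870953 t 19.9
now [-527.2 -177.1] [ 0.49653669 -0.25049674  0.09785727]
```

Emit:
send_rows --deltas '[{"roll": 0, "tx": 0, "ty": 0, "tz": -10, "jaw": 30}, {"roll": 0, "tx": 0, "ty": 0, "tz": -25, "jaw": 30}, {"roll": 0, "tx": 0, "ty": 0, "tz": -35, "jaw": 30}, {"roll": 0, "tx": 0, "ty": 0, "tz": -35, "jaw": 30}, {"roll": 0, "tx": 0, "ty": 15, "tz": 0, "jaw": 30}]'

```text
t: 20.4
eef_pos: [0.5001, -0.2389, 0.2072]
orientation: [0.232, 3.125, -0.006]
wrist_force: [1.5, -0.0, -0.8]
gripper_width: 0.0395
grip_force: 30.0
```

Emit:
send_rows --deltas '[{"roll": 0, "tx": -1, "ty": 42, "tz": 0, "jaw": 30}, {"roll": 0, "tx": -1, "ty": 42, "tz": 0, "jaw": 30}, {"roll": 0, "tx": -1, "ty": 42, "tz": 0, "jaw": 30}, {"roll": 0, "tx": -1, "ty": 42, "tz": 0, "jaw": 30}, {"roll": 0, "tx": -1, "ty": 42, "tz": 0, "jaw": 30}]'

```text
t: 20.9
eef_pos: [0.533, -0.0263, 0.2019]
orientation: [-0.226, -3.132, -0.0]
wrist_force: [0.2, -0.7, -1.0]
gripper_width: 0.0392
grip_force: 30.0
```

Emit:
send_rows --deltas '[{"roll": 0, "tx": -1, "ty": 42, "tz": 0, "jaw": 30}, {"roll": 0, "tx": -1, "ty": 42, "tz": 0, "jaw": 30}, {"roll": 0, "tx": -1, "ty": 42, "tz": 0, "jaw": 30}, {"roll": 0, "tx": -1, "ty": 42, "tz": 0, "jaw": 30}, {"roll": 0, "tx": -1, "ty": 42, "tz": 0, "jaw": 30}]'

```text
t: 21.4
eef_pos: [0.5679, 0.1806, 0.2017]
orientation: [-0.226, -3.132, 0.001]
wrist_force: [0.3, -1.1, -0.5]
gripper_width: 0.0393
grip_force: 30.0
```

Emit:
send_rows --deltas '[{"roll": 0, "tx": -1, "ty": 19, "tz": 0, "jaw": 30}, {"roll": 0, "tx": 0, "ty": 0, "tz": 0, "jaw": 30}, {"roll": 0, "tx": 0, "ty": 0, "tz": 0, "jaw": 30}, {"roll": 0, "tx": 0, "ty": 0, "tz": 0, "jaw": 30}, {"roll": 0, "tx": 0, "ty": 0, "tz": 0, "jaw": 30}]'

```text
t: 21.9
eef_pos: [0.5725, 0.195, 0.2024]
orientation: [-0.231, -3.133, 0.002]
wrist_force: [0.5, -0.6, -0.3]
gripper_width: 0.0392
grip_force: 30.0
```

Emit:
send_rows --deltas '[{"roll": 0, "tx": 0, "ty": 0, "tz": 0, "jaw": 30}, {"roll": 0, "tx": 0, "ty": 0, "tz": 0, "jaw": 30}, {"roll": 0, "tx": 0, "ty": 0, "tz": 0, "jaw": 30}, {"roll": 0, "tx": 0, "ty": 0, "tz": 0, "jaw": 30}, {"roll": 0, "tx": 0, "ty": 0, "tz": 0, "jaw": 30}]'

```text
t: 22.4
eef_pos: [0.5725, 0.1972, 0.2024]
orientation: [0.226, 3.133, 0.0]
wrist_force: [-0.8, -0.2, -1.2]
gripper_width: 0.0392
grip_force: 30.0
```

```bash
python3 rem.py | sed -n '1p;$p'
```

```text
theta 81.7342385495343 t 22.4
now [-538.5  276.8] [0.5724667  0.19721325 0.20244757]
```

Emit:
send_rows --deltas '[{"roll": 0, "tx": 0, "ty": 0, "tz": 15, "jaw": 30}, {"roll": 0, "tx": 0, "ty": 0, "tz": 30, "jaw": 30}, {"roll": 0, "tx": 0, "ty": 0, "tz": 30, "jaw": 30}, {"roll": 0, "tx": 0, "ty": 0, "tz": 15, "jaw": 30}, {"roll": 0, "tx": 0, "ty": 0, "tz": 8, "jaw": 30}]'

```text
t: 22.9
eef_pos: [0.5715, 0.1969, 0.1024]
orientation: [-0.226, -3.131, 0.002]
wrist_force: [-0.1, 0.0, -1.1]
gripper_width: 0.0393
grip_force: 30.0
```

Emit:
send_rows --deltas '[{"roll": 0, "tx": 0, "ty": 0, "tz": 5, "jaw": 30}, {"roll": 0, "tx": 0, "ty": 0, "tz": 3, "jaw": 30}, {"roll": 0, "tx": 0, "ty": 0, "tz": 1, "jaw": 30}, {"roll": 0, "tx": 0, "ty": 0, "tz": 1, "jaw": 30}, {"roll": 0, "tx": 0, "ty": 0, "tz": 0, "jaw": 30}]'

```text
t: 23.4
eef_pos: [0.5728, 0.1973, 0.095]
orientation: [0.226, 3.133, 0.001]
wrist_force: [0.8, 0.7, -1.5]
gripper_width: 0.0392
grip_force: 30.0
```

Emit:
send_rows --deltas '[{"roll": 0, "tx": 0, "ty": 0, "tz": 0.5, "jaw": 30}, {"roll": 0, "tx": 0, "ty": 0, "tz": 0, "jaw": 30}, {"roll": 0, "tx": 0, "ty": 0, "tz": 0, "jaw": 30}, {"roll": 0, "tx": 0, "ty": 0, "tz": 0, "jaw": 30}, {"roll": 0, "tx": 0, "ty": 0, "tz": 0, "jaw": 30}]'

```text
t: 23.9
eef_pos: [0.5728, 0.1973, 0.0949]
orientation: [0.226, 3.133, 0.001]
wrist_force: [-2.4, -0.1, 4.9]
gripper_width: 0.0393
grip_force: 30.0
```

Emit:
send_rows --deltas '[{"roll": 0, "tx": 0, "ty": 0, "tz": 0, "jaw": 88}, {"roll": 0, "tx": 0, "ty": 0, "tz": 0, "jaw": 88}, {"roll": 0, "tx": 0, "ty": 0, "tz": 0, "jaw": 88}, {"roll": 0, "tx": 0, "ty": 0, "tz": -10, "jaw": 88}, {"roll": 0, "tx": 0, "ty": 0, "tz": -30, "jaw": 88}]'

```text
t: 24.4
eef_pos: [0.5708, 0.1966, 0.1325]
orientation: [-0.226, -3.129, 0.004]
wrist_force: [0.4, -0.4, -0.1]
gripper_width: 0.0774
grip_force: 0.0
```

Emit:
send_rows --deltas '[{"roll": 0, "tx": 0, "ty": 0, "tz": -35, "jaw": 88}, {"roll": 0, "tx": 0, "ty": 0, "tz": -30, "jaw": 88}, {"roll": 0, "tx": 7, "ty": -34, "tz": 0, "jaw": 88}, {"roll": 0, "tx": 7, "ty": -42, "tz": 0, "jaw": 88}, {"roll": 0, "tx": 7, "ty": -42, "tz": 0, "jaw": 88}]'

```text
t: 24.9
eef_pos: [0.5345, 0.0825, 0.1999]
orientation: [0.225, 3.132, 0.001]
wrist_force: [0.8, -0.9, 0.2]
gripper_width: 0.0882
grip_force: 0.0
```

Emit:
send_rows --deltas '[{"roll": 0, "tx": 7, "ty": -42, "tz": 0, "jaw": 88}, {"roll": 0, "tx": 7, "ty": -42, "tz": 0, "jaw": 88}, {"roll": 0, "tx": 7, "ty": -42, "tz": 0, "jaw": 88}, {"roll": 0, "tx": 7, "ty": -42, "tz": 0, "jaw": 88}, {"roll": 0, "tx": 7, "ty": -42, "tz": 0, "jaw": 88}]'

```text
t: 25.4
eef_pos: [0.4694, -0.1209, 0.1997]
orientation: [0.226, 3.132, 0.0]
wrist_force: [0.1, 0.6, -0.8]
gripper_width: 0.0881
grip_force: 0.0
```

Emit:
send_rows --deltas '[{"roll": 0, "tx": 7, "ty": -42, "tz": 0, "jaw": 88}, {"roll": 0, "tx": 7, "ty": -42, "tz": 0, "jaw": 88}, {"roll": 0, "tx": 7, "ty": -42, "tz": 0, "jaw": 88}, {"roll": 0, "tx": 0, "ty": 0, "tz": 0, "jaw": 88}, {"roll": 0, "tx": 0, "ty": 0, "tz": 0, "jaw": 88}]'

```text
t: 25.9
eef_pos: [0.4307, -0.2419, 0.1995]
orientation: [0.231, 3.132, -0.0]
wrist_force: [-0.2, -0.1, -0.5]
gripper_width: 0.0881
grip_force: 0.0
```

Emit:
send_rows --deltas '[{"roll": 0, "tx": 0, "ty": 0, "tz": 0, "jaw": 88}, {"roll": 0, "tx": 0, "ty": 0, "tz": 0, "jaw": 88}, {"roll": 0, "tx": 0, "ty": 0, "tz": 0, "jaw": 88}, {"roll": 0, "tx": 0, "ty": 0, "tz": 0, "jaw": 88}, {"roll": 0, "tx": 0, "ty": 0, "tz": 0, "jaw": 88}]'

```text
t: 26.4
eef_pos: [0.4312, -0.2406, 0.1989]
orientation: [-0.225, -3.133, -0.0]
wrist_force: [-0.1, 0.7, -0.6]
gripper_width: 0.0882
grip_force: 0.0
```

```bash
python3 rem.py | sed -n '1p;$p'; python3 -c "
from h import *
im=snap('top','pics/t5.png')
a,b=im[145:340,145:225],im[145:340,398:478]
cv2.imwrite('pics/t5c.png',cv2.cvtColor(cv2.resize(cv2.hconcat([a,b]),None,fx=3,fy=3,interpolation=2),4))"
```

```text
theta 81.77966612832932 t 26.4
now [-461.1 -176.6] [ 0.43118305 -0.24058815  0.19890945]
```

View pics/t5c.png

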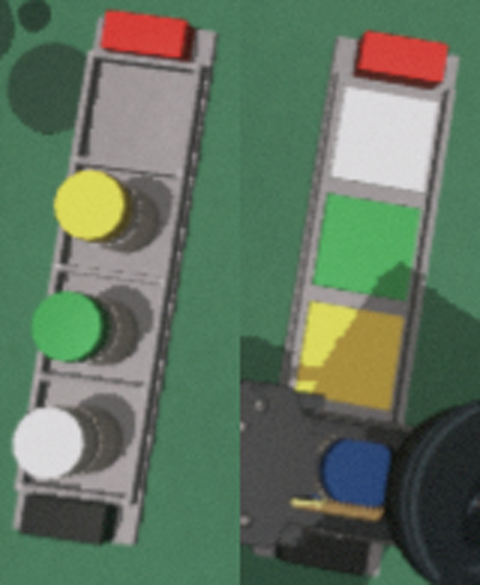

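Emit:
send_rows --deltas '[{"roll": 0, "tx": 0, "ty": 0, "tz": 20, "jaw": 88}, {"roll": 0, "tx": 0, "ty": 0, "tz": 35, "jaw": 88}, {"roll": 0, "tx": 0, "ty": 0, "tz": 35, "jaw": 88}, {"roll": 0, "tx": 0, "ty": 0, "tz": 11, "jaw": 88}, {"roll": 0, "tx": 0, "ty": 0, "tz": 0, "jaw": 60}]'

```text
t: 26.95
eef_pos: [0.4302, -0.2407, 0.0969]
orientation: [-0.226, -3.131, -0.002]
wrist_force: [-0.1, -0.5, -0.0]
gripper_width: 0.0825
grip_force: 0.0
```

Emit:
send_rows --deltas '[{"roll": 0, "tx": 0, "ty": 0, "tz": 0, "jaw": 30}, {"roll": 0, "tx": 0, "ty": 0, "tz": 0, "jaw": 30}, {"roll": 0, "tx": 0, "ty": 0, "tz": 0, "jaw": 30}, {"roll": 0, "tx": 0, "ty": 0, "tz": 0, "jaw": 30}, {"roll": 0, "tx": 0, "ty": 0, "tz": 0, "jaw": 30}]'

```text
t: 27.45
eef_pos: [0.4313, -0.2411, 0.0984]
orientation: [0.226, 3.133, -0.0]
wrist_force: [0.2, -0.4, 0.1]
gripper_width: 0.0421
grip_force: 0.0
```

Emit:
send_rows --deltas '[{"roll": 0, "tx": 0, "ty": 0, "tz": 0, "jaw": 30}, {"roll": 0, "tx": 0, "ty": 0, "tz": 0, "jaw": 30}, {"roll": 0, "tx": 0, "ty": 0, "tz": 0, "jaw": 30}, {"roll": 0, "tx": 0, "ty": 0, "tz": 0, "jaw": 30}, {"roll": 0, "tx": 0, "ty": 0, "tz": 0, "jaw": 30}]'

```text
t: 27.95
eef_pos: [0.4312, -0.2411, 0.0983]
orientation: [0.226, 3.133, 0.0]
wrist_force: [-0.9, 0.6, 5.2]
gripper_width: 0.0392
grip_force: 30.0
```

```bash
python3 rem.py | sed -n '1p;$p'
```

```text
theta 81.73148004422978 t 27.95
now [-461.2 -177.1] [ 0.43123678 -0.2410522   0.09829961]
```

Emit:
send_rows --deltas '[{"roll": 0, "tx": 0, "ty": 0, "tz": -10, "jaw": 30}, {"roll": 0, "tx": 0, "ty": 0, "tz": -25, "jaw": 30}, {"roll": 0, "tx": 0, "ty": 0, "tz": -35, "jaw": 30}, {"roll": 0, "tx": 0, "ty": 0, "tz": -35, "jaw": 30}, {"roll": 0, "tx": -5, "ty": 20, "tz": 0, "jaw": 30}]'

```text
t: 28.45
eef_pos: [0.4398, -0.2253, 0.2073]
orientation: [0.234, 3.126, -0.006]
wrist_force: [1.0, -0.6, -1.8]
gripper_width: 0.0392
grip_force: 30.0
```

Emit:
send_rows --deltas '[{"roll": 0, "tx": -13, "ty": 41, "tz": 0, "jaw": 30}, {"roll": 0, "tx": -13, "ty": 41, "tz": 0, "jaw": 30}, {"roll": 0, "tx": -13, "ty": 41, "tz": 0, "jaw": 30}, {"roll": 0, "tx": -13, "ty": 41, "tz": 0, "jaw": 30}, {"roll": 0, "tx": -13, "ty": 41, "tz": 0, "jaw": 30}]'

```text
t: 28.95
eef_pos: [0.5328, -0.0268, 0.2033]
orientation: [-0.227, -3.133, 0.0]
wrist_force: [0.6, -1.0, -1.6]
gripper_width: 0.0397
grip_force: 30.0
```

Emit:
send_rows --deltas '[{"roll": 0, "tx": -13, "ty": 41, "tz": 0, "jaw": 30}, {"roll": 0, "tx": -13, "ty": 41, "tz": 0, "jaw": 30}, {"roll": 0, "tx": -13, "ty": 41, "tz": 0, "jaw": 30}, {"roll": 0, "tx": -13, "ty": 41, "tz": 0, "jaw": 30}, {"roll": 0, "tx": -13, "ty": 41, "tz": 0, "jaw": 30}]'

```text
t: 29.45
eef_pos: [0.6266, 0.1667, 0.2032]
orientation: [-0.226, -3.133, 0.001]
wrist_force: [-0.4, 0.4, -1.2]
gripper_width: 0.0391
grip_force: 30.0
```

Emit:
send_rows --deltas '[{"roll": 0, "tx": -8, "ty": 25, "tz": 0, "jaw": 30}, {"roll": 0, "tx": 0, "ty": 0, "tz": 0, "jaw": 30}, {"roll": 0, "tx": 0, "ty": 0, "tz": 0, "jaw": 30}, {"roll": 0, "tx": 0, "ty": 0, "tz": 0, "jaw": 30}, {"roll": 0, "tx": 0, "ty": 0, "tz": 0, "jaw": 30}]'

```text
t: 29.95
eef_pos: [0.6377, 0.1868, 0.2031]
orientation: [-0.23, -3.133, 0.001]
wrist_force: [0.6, -0.8, -1.9]
gripper_width: 0.0395
grip_force: 30.0
```

Emit:
send_rows --deltas '[{"roll": 0, "tx": 0, "ty": 0, "tz": 0, "jaw": 30}, {"roll": 0, "tx": 0, "ty": 0, "tz": 0, "jaw": 30}, {"roll": 0, "tx": 0, "ty": 0, "tz": 0, "jaw": 30}, {"roll": 0, "tx": 0, "ty": 0, "tz": 0, "jaw": 30}, {"roll": 0, "tx": 0, "ty": 0, "tz": 0, "jaw": 30}]'

```text
t: 30.45
eef_pos: [0.6379, 0.1887, 0.2029]
orientation: [-0.226, -3.133, 0.0]
wrist_force: [0.3, -0.4, -1.3]
gripper_width: 0.0393
grip_force: 30.0
```

```bash
python3 rem.py | sed -n '1p;$p'
```

```text
theta 81.73297046729348 t 30.45
now [-604.5  277.8] [0.63791458 0.18870046 0.20292355]
```

Emit:
send_rows --deltas '[{"roll": 0, "tx": 0, "ty": 1, "tz": 15, "jaw": 30}, {"roll": 0, "tx": 0, "ty": 0, "tz": 30, "jaw": 30}, {"roll": 0, "tx": 0, "ty": 0, "tz": 30, "jaw": 30}, {"roll": 0, "tx": 0, "ty": 0, "tz": 15, "jaw": 30}, {"roll": 0, "tx": 0, "ty": 0, "tz": 8, "jaw": 30}]'

```text
t: 30.95
eef_pos: [0.637, 0.1894, 0.1027]
orientation: [-0.226, -3.131, 0.002]
wrist_force: [0.2, 0.1, -0.2]
gripper_width: 0.0389
grip_force: 30.0
```

Emit:
send_rows --deltas '[{"roll": 0, "tx": 0, "ty": 0, "tz": 5, "jaw": 30}, {"roll": 0, "tx": 0, "ty": 0, "tz": 3, "jaw": 30}, {"roll": 0, "tx": 0, "ty": 0, "tz": 1, "jaw": 30}, {"roll": 0, "tx": 0, "ty": 0, "tz": 1, "jaw": 30}, {"roll": 0, "tx": 0, "ty": 0, "tz": 0, "jaw": 30}]'

```text
t: 31.45
eef_pos: [0.6384, 0.1898, 0.0955]
orientation: [0.226, 3.133, 0.001]
wrist_force: [-0.0, 0.4, -2.7]
gripper_width: 0.0391
grip_force: 30.0
```

Emit:
send_rows --deltas '[{"roll": 0, "tx": 0, "ty": 0, "tz": 0.5, "jaw": 30}, {"roll": 0, "tx": 0, "ty": 0, "tz": 0, "jaw": 30}, {"roll": 0, "tx": 0, "ty": 0, "tz": 0, "jaw": 30}, {"roll": 0, "tx": 0, "ty": 0, "tz": 0, "jaw": 30}, {"roll": 0, "tx": 0, "ty": 0, "tz": 0, "jaw": 30}]'

```text
t: 31.95
eef_pos: [0.6384, 0.1898, 0.0954]
orientation: [0.226, 3.133, 0.001]
wrist_force: [-1.0, 0.3, 5.7]
gripper_width: 0.0395
grip_force: 30.0
```

Contact; release, rise and back away.

Emit:
send_rows --deltas '[{"roll": 0, "tx": 0, "ty": 0, "tz": 0, "jaw": 88}, {"roll": 0, "tx": 0, "ty": 0, "tz": 0, "jaw": 88}, {"roll": 0, "tx": 0, "ty": 0, "tz": 0, "jaw": 88}, {"roll": 0, "tx": 0, "ty": 0, "tz": -10, "jaw": 88}, {"roll": 0, "tx": 0, "ty": 0, "tz": -30, "jaw": 88}]'

```text
t: 32.45
eef_pos: [0.6362, 0.1892, 0.1326]
orientation: [-0.226, -3.129, 0.003]
wrist_force: [0.0, -0.1, -1.0]
gripper_width: 0.0774
grip_force: 0.0
```

Emit:
send_rows --deltas '[{"roll": 0, "tx": 0, "ty": 0, "tz": -35, "jaw": 88}, {"roll": 0, "tx": 0, "ty": 0, "tz": -35, "jaw": 88}, {"roll": 0, "tx": 8, "ty": -34, "tz": 0, "jaw": 88}, {"roll": 0, "tx": 8, "ty": -42, "tz": 0, "jaw": 88}, {"roll": 0, "tx": 8, "ty": -42, "tz": 0, "jaw": 88}]'

```text
t: 32.95
eef_pos: [0.5971, 0.0755, 0.2055]
orientation: [0.225, 3.132, 0.001]
wrist_force: [0.5, -0.9, 0.4]
gripper_width: 0.088
grip_force: 0.0
```

Emit:
send_rows --deltas '[{"roll": 0, "tx": 8, "ty": -42, "tz": 0, "jaw": 88}, {"roll": 0, "tx": 8, "ty": -42, "tz": 0, "jaw": 88}, {"roll": 0, "tx": 8, "ty": -42, "tz": 0, "jaw": 88}, {"roll": 0, "tx": 0, "ty": -20, "tz": 0, "jaw": 88}, {"roll": 0, "tx": 0, "ty": 0, "tz": 0, "jaw": 88}]'

```text
t: 33.45
eef_pos: [0.5519, -0.0688, 0.2054]
orientation: [0.236, 3.132, -0.003]
wrist_force: [0.6, -0.6, 0.3]
gripper_width: 0.0879
grip_force: 0.0
```

Emit:
send_rows --deltas '[{"roll": 0, "tx": 0, "ty": 0, "tz": 0, "jaw": 88}, {"roll": 0, "tx": 0, "ty": 0, "tz": 0, "jaw": 88}, {"roll": 0, "tx": 0, "ty": 0, "tz": 0, "jaw": 88}, {"roll": 0, "tx": 0, "ty": 0, "tz": 0, "jaw": 88}, {"roll": 0, "tx": 0, "ty": 0, "tz": 0, "jaw": 88}]'

```text
t: 33.95
eef_pos: [0.5527, -0.064, 0.2044]
orientation: [-0.225, -3.133, -0.0]
wrist_force: [0.8, 1.3, -0.4]
gripper_width: 0.0883
grip_force: 0.0
```

```bash
python3 -c "
from h import *
im=snap('top','pics/t6.png')
cv2.imwrite('pics/t6c.png',cv2.cvtColor(cv2.resize(im[145:340,145:225],None,fx=3,fy=3,interpolation=2),4))"
```

```text
(no output)
```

View pics/t6c.png

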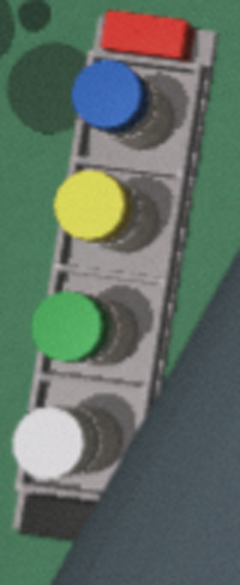

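The picture shows blue (108,95), yellow (91,205), green (68,326) and white (48,443), all upright. I'll check their rack coordinates before handing in.

```bash
python3 -c "
from h import *
u=np.array([np.cos(np.radians(-6.86)),np.sin(np.radians(-6.86))]);n=np.array([-u[1],u[0]])
d=px2w('top',[(x/3+144.67,y/3+144.67) for x,y in [(108,95),(91,205),(68,326),(48,443)]],.074)-[.5388,.2018];e=np.c_[d@u,d@n];print(e.round(4))
if abs(e-np.array([[.099,0],[.033,0],[-.033,0],[-.099,0]])).max()<.007: print(close_job())"
```

```text
[[ 0.0979 -0.002 ]
 [ 0.0347 -0.0024]
 [-0.0341 -0.0007]
 [-0.0994 -0.0003]]
the job is handed in; nothing more can be done
None
```

All four pots are upright in the mixing rack in reverse order (blue next to red, then yellow, green, white), each within about 3 mm of its bay centre by my last camera measurement; I handed the job in at about 34 s, and it returned no verdict.

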